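# One turn of the key machine's hand wheel

### The job

Advance the vice of the key cutting machine by one step: push its flat hand wheel clockwise (seen from above) by the upright handle on its rim, through exactly one full turn, so that the handle comes to rest where it started, then move clear. Leave the padlock, the jar, the screwdriver and the loose car key where they are.

Things in the scene. Friction and masses are not known exactly. Their poses are not given: they have to be found in the camera images.
- machine: Low grey key cutting machine, fixed; its flat top is 65 mm above the table. Origin on the table under the hand wheel's axis; x away from its front, y towards its vice. Body: x -100 to +120, y -100 to +310 mm. Over y 120 to 270 mm stand the vice on its slide (x -95 to +20, up to 160 mm high; geared to the wheel, 10 mm to +x a turn) and a black cutter guard (x 52 to 118, 135 mm high).
- wheel_axis (a point): Point on the upright axis of the steel hand wheel, at the mid-height of its rim, 115 mm above the table. The wheel lies flat: a rim of 14 mm round bar, 130 mm across between bar centres (rim top 122 mm above the table), three 10 mm spokes and a hub 32 mm across whose top is 127 mm above the table.
- handle (a point): Centre of the top face of the handle, 175 mm above the table: a black upright cylinder 22 mm across and 48 mm tall (127 to 175 mm above the table), over the rim 65 mm from the wheel's axis, where one spoke meets the rim. It goes round with the wheel and does not spin by itself. Nothing else stands above the rim.
- wheel (a joint): Turn of the hand wheel in rad; grows clockwise seen from above, 6.283 is one turn. It starts anywhere from -1.2 to 1.2. End stops at -1.7 and 14.5. It has light steady friction (2 to 3 N at the handle) and stays where it is left.
- padlock: Brass padlock with a steel shackle, lying loose on the table in front of the machine, 65 by 44 mm, 18 mm high. Origin under the middle of its brass body, x towards the shackle. To be left alone.
- jar: Clear jar with white lid, standing loose on the table in front of the machine, 60 mm across, 75 mm high. Origin at the centre of its underside. To be left alone.
- screwdriver: Screwdriver lying loose on the table beside the machine, 170 mm long, red handle 26 mm thick. Origin mid-length, at table height; x towards the tip. To be left alone.
- car_key: Loose car key with black head lying on the machine's flat top between the wheel and the vice, 76 mm long, 28 mm wide, 10 mm thick. Origin at its underside near the middle, x towards the blade's tip. To be left alone.

How it is judged (in metres and radians):
On the way, in this order (a step that is already met when the one before it is completed fails the run):
1. the handle has gone half way round, clockwise (distance of handle from where it was at the start of the episode above 0.12 m and value of joint wheel above 1.5 rad), for 0.1 s.
2. the wheel has made one full turn and the handle is back where it started (distance of handle from where it was at the start of the episode below 0.012 m and value of joint wheel between 3.5 and 9.4 rad), for 0.2 s.
At the end, for the whole second after the job is handed in: The wheel rests one clockwise turn on from its start, neither none nor two: the handle is within 12 mm (about 10 degrees) of where it started; the padlock, jar, screwdriver and car key are within 20 mm of where they were (all of step 2 and velocity of joint wheel between -0.05 and 0.05 rad/s and distance of each of padlock, jar, screwdriver, car_key from where it was at the start of the episode below 0.02 m); the robot touches nothing.
It fails at once if the padlock, jar, screwdriver or car key is lifted, carried or knocked more than 20 mm away (distance of any of padlock, jar, screwdriver, car_key from where it was at the start of the episode above 0.02 m).
It also fails if it takes over 64 s, if anything falls off the work surface, if the arm or the gripper's body presses on something with over 40 N, if the wrist force passes 120 N, or if a joint passes its speed limit or range.

### The arm

A 6-joint arm with a two-finger parallel gripper is mounted at the origin on the work surface. World frame = base frame: x ahead of the robot, y to its left, z up, the work surface at z = 0. Lengths are in mm, angles in rad, forces in N, time in s.
With the tool pointing down it reaches from about 375 to 925 mm from the base axis. Payload 5.7 kg.
Tool frame: the origin (TCP) lies midway between the tips of the shut fingers; the grasp point (between the pads) lies env.grip_point_offset behind it (env.grip_point_offset is the distance from the TCP to the grasp point, in mm); z points along the fingers, y is the line along which they close (so a half turn about z gives the same grasp; the last joint's range is limited). The gripper opens to 88 mm and grips with 3 to 60 N. Pads are 20 mm wide; open, the fingers measure 115 mm over their backs; the gripper's body (75 mm by 178 mm) begins 61 mm behind the grasp point.
Start: joints at [-1.242, 0.359, 1.51, -0, 1.272, -0.115], TCP at [257.605, -541.85, 222.623] pointing down, gripper open.
Joint ranges: [-2.97, 2.97], [-1.01, 2.36], [0.21, 2.38], [-0.96, 4.11], [0.2, 2.71], [-2.98, 2.98]. Speed limits (rad/s): [2.39, 2.39, 3.14, 3.14, 3.14, 3.14].

### API

Orientations are given as a rotation vector (axis times angle).
In Python, from plant import env gives the robot as it stands. The module is installed in compiled form; this text tells all that it offers.
- The arm moves only by the shell command python3 -m jog 'ROWS'. ROWS is JSON, one flat list of numbers, 7 for each row, row after row: the shift along the world's x, y, z in m, then the turn, a rotation vector about the world's x, y, z in degrees, then the opening, from -1 (shut) to 1 (fully open). In form: [x, y, z, wx, wy, wz, fingers, x, y, z, wx, wy, wz, fingers, ...]. A call has 1 to 5 rows; each row is the pose to reach, as a shift and turn from the pose commanded when the call began; what a row does not reach only later rows make up. A row lasts 1/10 s, in which the tool goes at most 50 mm and 8.59 degrees, less where a joint would pass 70% of its speed; a pose out of reach is approached as far as the arm can. A call with a gripper value outside its range is refused whole. The fingers move at their own pace and stop on an object; the grip force is fixed at half the most. Time passes only in rows, so rows that repeat a pose let the fingers close. It gives the time, the measured TCP pose, the force, the opening and the grip force at its end, in the units of the state.
- env.read_state(): the state, without advancing time (a new reading comes with each control period).
- env.grab_frame(name): name is "side" or "top" or "wrist"; returns the picture (400x640x3 uint8, red, green, blue); there is no depth.
- env.camera_info(name): a dict with "mtx" (3x3 intrinsics, pixels), "extrinsics" (4x4, takes a point from camera to world coordinates). Camera axes: x right, y down, z forward; pixel columns grow to the right and rows downward; lengths in mm; the calibration is good to about 2 mm. The wrist camera is an equidistant fisheye: a pixel r from the principal point sees the ray r / f radians off the axis. A picture is of the moment at which its call begins: read the wrist's pose just before it. camera_info takes no time and is no camera call; for the wrist camera it gives the pose at the moment of the call.
- env.finish_job(): hands the job in; it is judged then, once.
Trained networks look in the newest picture that a camera, given by its name, has taken for a name from the list of things; names that differ only in an ending like _2 or _b are one class to them, and where a whole thing is asked for, a point or a joint stands for the part that bears it (a point fixed in the world has none). Each returns a list of dicts, best first, with "score" (0 to 1); they miss things now and then, are a little off and sometimes report something else, mostly with a low value. They report only what shows in the picture. A call takes as long as a camera call.
- env.find_in(camera, query): "point" ([column, row] as shares, 0 to 1, of the picture: columns of its width, rows of its height, amid what is visible of it).
- env.silhouettes(camera, query): "region" (400x640 bool, what is visible of it) and "point" ([column, row] as shares, 0 to 1, of the picture: columns of its width, rows of its height, amid what is visible of it).
The state is a dict: "time": time; "joint_pos": joint angles; "joint_velocities": joint speeds; "joint_efforts": joint torques, N m; "position": TCP position; "eef_rot": TCP orientation; "contact_force": force on the tool from outside, world axes, zero at the start; "wrist_torque": the same for the moment, N m; "grip_width": finger opening in mm; "gripper_force": force on a finger pad.
Only numpy, scipy, OpenCV 4.12 (cv2) and the standard library are available. Lean on these libraries where they do the work, as an engineer would, in place of code of your own. Each camera call takes 0.05 s, during which the arm holds its last target. There are 200 camera calls.

## Working session

There is one attempt and no reset: what is moved stays moved. The work goes in short steps, Python scripts to look and compute and a shell command to move; the robot and the scene stay as the last step left them, time stands still between calls to the robot, and variables do not carry over. Pictures are saved under pics/ and viewed, at most 10 in all, crops included, and the job is handed in when it is done.

```bash
mkdir -p pics; cat > h.py <<'E'
from plant import env
import numpy as np, cv2
def ray(cam,px):
    c=env.camera_info(cam);K=np.array(c["mtx"]);E=np.array(c["extrinsics"])
    x=(px[0]-K[0,2])/K[0,0];y=(px[1]-K[1,2])/K[1,1]
    if cam=="wrist":
        r=np.hypot(x,y);d=np.array([np.sin(r)*x/r,np.sin(r)*y/r,np.cos(r)])
    else: d=np.array([x,y,1.])
    return E[:3,3],E[:3,:3]@d
def at(cam,px,z):
    o,d=ray(cam,px);return o+d*(z-o[2])/d[2]
def snap(cam,n):
    f=env.grab_frame(cam);cv2.imwrite(f"pics/{n}.png",f[:,:,::-1]);return f
E
python3 - <<'E'
from h import *
s=env.read_state();print({k:np.round(s[k],3) for k in s}, env.grip_point_offset)
a=snap("top","top1");b=snap("side","side1")
Z=dict(handle=175,wheel_axis=115,wheel=115,padlock=9,jar=40,screwdriver=13,car_key=70,machine=65)
for cam in("top","side"):
  for q,z in Z.items():
    try:
      for r in env.find_in(cam,q)[:2]:
        p=np.array(r["point"])*[640,400];print(cam,q,round(r["score"],2),p.round(),at(cam,p,z).round())
    except Exception as e: print(cam,q,e)
E
```

```text
{'time': np.float64(0.0), 'joint_pos': array([-1.242,  0.36 ,  1.511, -0.   ,  1.272, -0.115]), 'joint_velocities': array([-0.   ,  0.001, -0.001,  0.002, -0.001,  0.001]), 'joint_efforts': array([ 1.0000e-03, -5.1537e+01, -2.7073e+01,  6.8000e-02,  3.5000e-02,
       -0.0000e+00]), 'position': array([ 257.392, -541.25 ,  221.827]), 'eef_rot': array([-3.063, -0.691,  0.   ]), 'contact_force': array([-0.379,  0.968,  0.599]), 'wrist_torque': array([-0.036, -0.002, -0.061]), 'gripper_force': np.float64(0.0), 'grip_width': np.float64(87.809)} 18.700000000000003
top handle 0.89 [295. 181.] [560.  69. 175.]
top handle 0.46 [303. 273.] [389.  87. 175.]
top wheel_axis 0.62 [217. 284.] [404. 256. 115.]
top wheel 0.8 [295. 185.] [568.  69. 115.]
top padlock 0.92 [301. 271.] [400.  92.   9.]
top jar 0.65 [214. 284.] [409. 279.  40.]
top screwdriver 0.89 [379. 179.] [ 568. -125.   13.]
top car_key 0.54 [251. 210.] [544. 170.  70.]
top machine 0.79 [242. 195.] [581. 185.  65.]
side handle 0.75 [295. 195.] [534. 140. 175.]
side wheel_axis 0.83 [301. 199.] [568.  69. 115.]
side wheel 0.83 [300. 196.] [576.  58. 115.]
side padlock 0.7 [358. 263.] [393.  99.   9.]
side jar 0.57 [309. 300.] [406. 285.  40.]
side screwdriver 0.78 [342. 198.] [ 566. -129.   13.]
side car_key 0.49 [301. 198.] [613.   7.  70.]
side machine 0.73 [261. 249.] [574. 226.  65.]
```

View pics/top1.png

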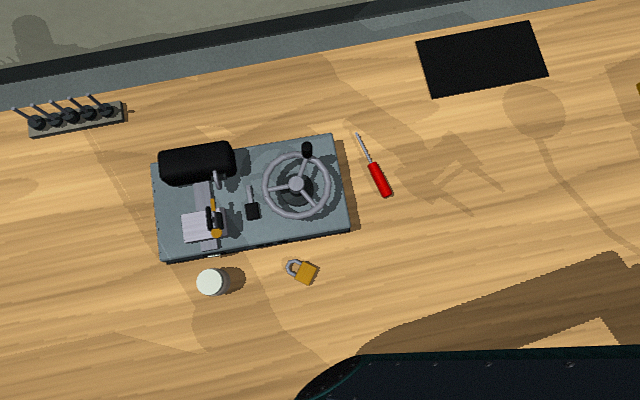

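View pics/side1.png

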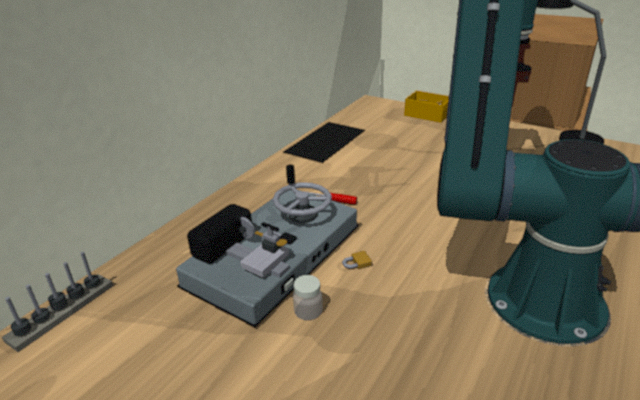

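Top view: the hub is at (296,184) and the handle's top at about (307,145). Side view: the handle's top is at about (290,167). The networks' "handle" points are really the wheel, so I'll use silhouettes and triangulation.

```bash
python3 - <<'E'
from h import *
print("hub",at("top",(296,183.5),127).round(1),"side",at("side",(303,199),127).round(1))
print("h top",at("top",(307,145),175).round(1),"side",at("side",(290,167),175).round(1))
f=cv2.imread("pics/top1.png");cv2.imwrite("pics/t2.png",cv2.resize(f[125:230,240:360],None,fx=5,fy=5,interpolation=2))
E
```

```text
hub [566.7  66.5 127. ] side [552.   82.3 127. ]
h top [624.7  31.6 175. ] side [618.2  37.3 175. ]
```

View pics/t2.png

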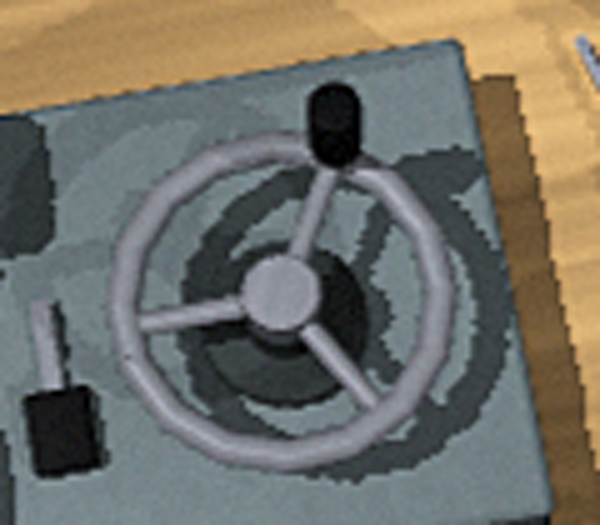

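Enlarged, the hub's top is at (296,183.4) and the handle's top at (306.8,146), which puts the axis near (567,67) and the handle near (623,32). The plan is to shut the fingers, come down on the counter-clockwise side of the handle and push it round the circle.

```bash
python3 -m jog '[0.025,0.041,0.0,0,0,7,-1, 0.05,0.082,0.0,0,0,14,-1, 0.075,0.123,0.0,0,0,21,-1, 0.1,0.164,0,0,0,28,-1, 0.125,0.205,0,0,0,34,-1]'
python3 -m jog '[0.025,0.041,0,0,0,0,-1, 0.05,0.082,0,0,0,0,-1, 0.075,0.123,0,0,0,0,-1, 0.1,0.164,0,0,0,0,-1, 0.125,0.205,0,0,0,0,-1]'
python3 -m jog '[0.025,0.041,0,0,0,0,-1, 0.05,0.082,0,0,0,0,-1, 0.075,0.123,0,0,0,0,-1, 0.1,0.164,0,0,0,0,-1, 0.125,0.205,0,0,0,0,-1]'
python3 -m jog '[0,0.01,0,0,0,0,-1, 0,0.01,0,0,0,0,-1, 0,0.01,0,0,0,0,-1]'
python3 - <<'E'
from h import *
s=env.read_state();print(s["position"],s["eef_rot"],s["contact_force"],s["grip_width"],s["time"])
snap("wrist","w1");snap("top","top3")
f=cv2.imread("pics/top3.png")
for q in("handle","wheel","wheel_axis"):
  for r in env.silhouettes("wrist",q)[:1]:
    p=np.array(r["point"])*[640,400];print(q,round(r["score"],2),p.round(),at("wrist",p,175).round(),at("wrist",p,127).round())
E
```

```text
time: 1.4
position: [383.3, -335.3, 222.8]
eef_rot: [2.725, 1.563, 0.0]
contact_force: [1.2, -0.3, -0.6]
grip_width: 51.0
gripper_force: 0.0
time: 1.9
position: [508.5, -130.1, 222.9]
eef_rot: [2.728, 1.557, 0.001]
contact_force: [1.3, -0.6, 0.3]
grip_width: 11.1
gripper_force: 0.0
time: 2.4
position: [633.4, 75.1, 222.7]
eef_rot: [2.728, 1.557, 0.0]
contact_force: [0.4, -0.6, 0.2]
grip_width: 0.5
gripper_force: 0.0
time: 2.7
position: [631.7, 82.3, 222.4]
eef_rot: [2.728, 1.558, -0.002]
contact_force: [-0.0, -0.7, -0.4]
grip_width: 0.6
gripper_force: 0.0
[631.71370838  82.33031075 222.36081937] [ 2.72829841e+00  1.55750355e+00 -2.30010357e-03] [-0.01714676 -0.70396873 -0.39652908] 0.6089279704671253 2.7
handle 0.76 [262. 220.] [593. 100. 175.] [576.  90. 127.]
wheel 0.69 [264. 219.] [596. 100. 175.] [579.  90. 127.]
wheel_axis 0.65 [262. 215.] [596. 104. 175.] [579.  94. 127.]
```

View pics/w1.png

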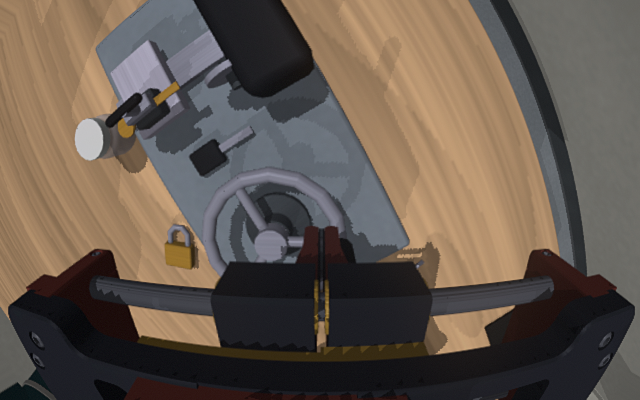

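The wrist view shows the hub at (271,243). The handle is half hidden behind the fingers at about (345,250), and the space under the tips is clear.

```bash
python3 - <<'E'
from h import *
print(at("wrist",(271,243),127).round(1), at("wrist",(345,245),160).round(1))
C=np.array([567,67.]);
for a in range(5,-400,-10):
    r=np.radians(a);r0=np.radians(a+10)
    print(a,(C+65*np.array([np.cos(r),np.sin(r)])).round(0))
E
```

```text
[571.1  67.3 127. ] [634.3  45.5 160. ]
5 [632.  73.]
-5 [632.  61.]
-15 [630.  50.]
-25 [626.  40.]
-35 [620.  30.]
-45 [613.  21.]
-55 [604.  14.]
-65 [594.   8.]
-75 [584.   4.]
-85 [573.   2.]
-95 [561.   2.]
-105 [550.   4.]
-115 [540.   8.]
-125 [530.  14.]
-135 [521.  21.]
-145 [514.  30.]
-155 [508.  40.]
-165 [504.  50.]
-175 [502.  61.]
-185 [502.  73.]
-195 [504.  84.]
-205 [508.  94.]
-215 [514. 104.]
-225 [521. 113.]
-235 [530. 120.]
-245 [540. 126.]
-255 [550. 130.]
-265 [561. 132.]
-275 [573. 132.]
-285 [584. 130.]
-295 [594. 126.]
-305 [604. 120.]
-315 [613. 113.]
-325 [620. 104.]
-335 [626.  94.]
-345 [630.  84.]
-355 [632.  73.]
-365 [632.  61.]
-375 [630.  50.]
-385 [626.  40.]
-395 [620.  30.]
```

```bash
python3 -m jog '[0,0,-0.03,0,0,0,-1, 0,0,-0.06,0,0,0,-1, 0,0,-0.086,0,0,0,-1, 0,0,-0.086,0,0,0,-1]'
python3 -m jog '[0,-0.010,0,0,0,0,-1, 0,-0.022,0,0,0,0,-1, -0.002,-0.033,0,0,0,0,-1, -0.006,-0.043,0,0,0,0,-1, -0.012,-0.053,0,0,0,0,-1]'
```

```text
time: 3.35
position: [629.4, 82.2, 133.2]
eef_rot: [-2.726, -1.554, 0.01]
contact_force: [-0.9, 0.4, -0.2]
grip_width: 0.5
gripper_force: 0.0
time: 3.85
position: [620.9, 29.7, 137.6]
eef_rot: [-2.729, -1.556, -0.003]
contact_force: [-0.3, 5.2, 1.3]
grip_width: 0.7
gripper_force: 2.2
```

```bash
python3 -m jog '[-0.007,-0.009,0,0,0,0,-1, -0.016,-0.016,0,0,0,0,-1, -0.026,-0.022,0,0,0,0,-1, -0.036,-0.026,0,0,0,0,-1, -0.047,-0.028,0,0,0,0,-1]'
python3 -m jog '[-0.012,0,0,0,0,0,-1, -0.023,0.002,0,0,0,0,-1, -0.033,0.006,0,0,0,0,-1, -0.043,0.012,0,0,0,0,-1, -0.052,0.019,0,0,0,0,-1]'
python3 - <<'E'
from h import *
f=snap("top","top4");cv2.imwrite("pics/t4.png",cv2.resize(f[110:250,200:380,::-1],None,fx=4,fy=4))
E
```

```text
time: 4.35
position: [573.7, 1.0, 137.1]
eef_rot: [2.727, 1.556, 0.002]
contact_force: [3.0, 0.5, 1.4]
grip_width: 0.4
gripper_force: 1.2
time: 4.85
position: [522.1, 21.7, 137.0]
eef_rot: [2.728, 1.556, 0.004]
contact_force: [8.1, -0.8, -1.5]
grip_width: 0.5
gripper_force: 3.0
```

View pics/t4.png

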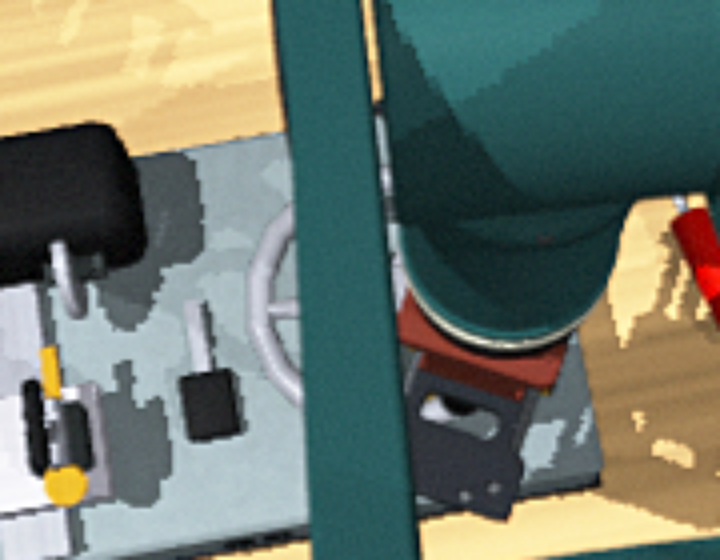

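The arm hides the handle here, but the fingers measure a steady contact force and the car key and screwdriver haven't moved. I'll continue.

```bash
python3 -m jog '[-0.007,0.009,0,0,0,0,-1, -0.013,0.019,0,0,0,0,-1, -0.017,0.029,0,0,0,0,-1, -0.019,0.040,0,0,0,0,-1, -0.019,0.052,0,0,0,0,-1]'
python3 -m jog '[0.002,0.011,0,0,0,0,-1, 0.006,0.021,0,0,0,0,-1, 0.012,0.031,0,0,0,0,-1, 0.019,0.040,0,0,0,0,-1, 0.028,0.047,0,0,0,0,-1]'
```

```text
time: 5.4
position: [501.0, 73.7, 136.2]
eef_rot: [-2.728, -1.557, 0.004]
contact_force: [0.2, -3.5, -1.2]
grip_width: 0.7
gripper_force: 1.3
time: 5.9
position: [530.5, 120.7, 136.4]
eef_rot: [-2.728, -1.557, 0.003]
contact_force: [-2.0, -4.1, -0.1]
grip_width: 0.4
gripper_force: 1.9
```

```bash
python3 -m jog '[0.010,0.006,0,0,0,0,-1, 0.020,0.010,0,0,0,0,-1, 0.031,0.012,0,0,0,0,-1, 0.043,0.012,0,0,0,0,-1, 0.054,0.010,0,0,0,0,-1]'
python3 -m jog '[0.010,-0.004,0,0,0,0,-1, 0.020,-0.010,0,0,0,0,-1, 0.029,-0.017,0,0,0,0,-1, 0.036,-0.026,0,0,0,0,-1, 0.042,-0.036,0,0,0,0,-1]'
python3 - <<'E'
from h import *
f=snap("side","s5");g=snap("wrist","w5")
cv2.imwrite("pics/c5.png",np.vstack([cv2.resize(f[140:230,220:380,::-1],(533,300)),cv2.resize(g[150:300,180:447,::-1],(533,300))]))
E
```

```text
time: 6.4
position: [585.3, 130.4, 136.5]
eef_rot: [-2.728, -1.557, 0.001]
contact_force: [-4.3, -0.6, 0.7]
grip_width: 0.4
gripper_force: 1.4
time: 6.9
position: [626.4, 93.7, 136.2]
eef_rot: [-2.727, -1.555, 0.002]
contact_force: [-1.7, 3.0, -0.6]
grip_width: 0.2
gripper_force: 1.6
```

View pics/c5.png

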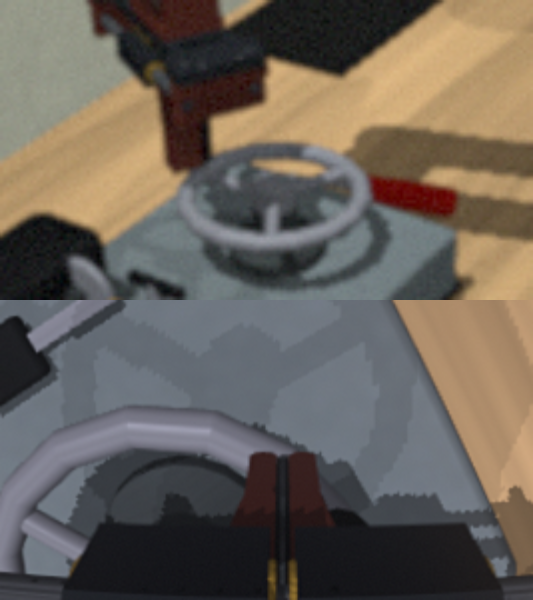

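The handle is hidden behind the fingers in both views, which fits it being pushed. I'll advance to just short of the goal, then back off and look.

```bash
python3 -m jog '[0.004,-0.010,0,0,0,0,-1, 0.006,-0.019,0,0,0,0,-1, 0.006,-0.026,0,0,0,0,-1, 0.006,-0.031,0,0,0,0,-1, 0.006,-0.033,0,0,0,0,-1]'
python3 -m jog '[0,0,0,0,0,0,-1, 0.001,0.020,0,0,0,0,-1, 0.001,0.020,0.04,0,0,0,-1, 0.001,0.020,0.086,0,0,0,-1, -0.02,0.065,0.09,0,0,0,-1]'
python3 -m jog '[-0.03,0.04,0,0,0,0,-1, -0.06,0.08,0,0,0,0,-1, -0.09,0.12,0,0,0,0,-1, -0.12,0.16,0,0,0,0,-1, -0.12,0.16,0,0,0,0,-1]'
python3 - <<'E'
from h import *
f=snap("top","top6");g=snap("side","s6")
cv2.imwrite("pics/c6.png",np.vstack([cv2.resize(f[125:230,240:360,::-1],(400,350)),cv2.resize(g[140:230,260:363,::-1],(286,250))[:, :].copy() if 0 else cv2.copyMakeBorder(cv2.resize(g[140:230,260:363,::-1],(286,250)),0,0,0,114,0)]))
E
```

```text
time: 7.5
position: [632.8, 60.5, 136.8]
eef_rot: [2.729, 1.556, 0.001]
contact_force: [0.2, 2.7, 1.3]
grip_width: 0.5
gripper_force: 1.0
time: 8.0
position: [619.1, 122.7, 232.9]
eef_rot: [2.725, 1.547, 0.016]
contact_force: [1.7, 1.4, 1.0]
grip_width: 0.2
gripper_force: 0.0
time: 8.5
position: [488.5, 290.0, 226.8]
eef_rot: [-2.723, -1.564, 0.002]
contact_force: [-0.1, -1.2, -0.5]
grip_width: 0.7
gripper_force: 0.0
```

View pics/c6.png

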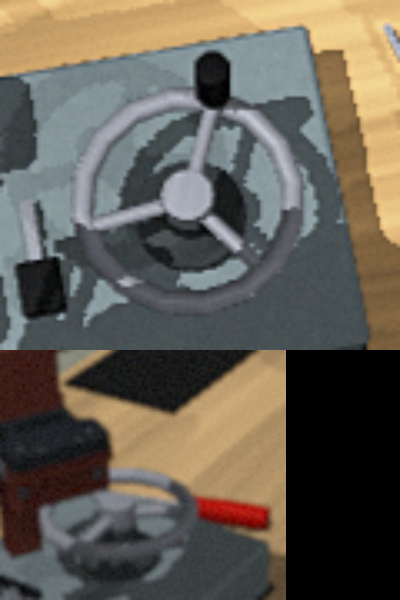

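The handle is visible at about (303.9,145) in the top view, roughly 3 px short of its start. I'll measure that by comparing the two top pictures.

```bash
python3 - <<'E'
from h import *
P=[]
for n in("top1","top6"):
    g=cv2.imread(f"pics/{n}.png").max(2)[138:160,292:322]
    m=(g<40).astype(np.uint8);k,l,s,c=cv2.connectedComponentsWithStats(m);i=1+s[1:,4].argmax()
    p=c[i]+[292,138];w=at("top",p,151);P.append(w);print(n,s[i],p.round(2),w.round(1))
print(P[1]-P[0])
for p in P: print(np.degrees(np.arctan2(p[1]-67,p[0]-568)))
E
```

```text
top1 [ 10   4  10  17 149] [306.54 149.66] [624.   32.9 151. ]
top6 [  7   3  10  16 143] [303.48 148.55] [627.5  38.4 151. ]
[3.49773606 5.45743393 0.        ]
-31.341846744985883
-25.7075273326127
```

It is 6.5 mm short, which is already inside the tolerance. One small push will centre it.

```bash
python3 -m jog '[0.025,-0.04,0,0,0,0,-1, 0.05,-0.08,0,0,0,0,-1, 0.08,-0.12,0,0,0,0,-1, 0.11,-0.16,0,0,0,0,-1, 0.14,-0.2,0,0,0,0,-1]'
python3 -m jog '[0,0,0,0,0,0,-1, 0,0,-0.03,0,0,0,-1, 0,0,-0.06,0,0,0,-1, 0,0,-0.09,0,0,0,-1, 0,-0.004,-0.09,0,0,0,-1]'
python3 -m jog '[0,-0.011,0,0,0,0,-1, 0,-0.018,0,0,0,0,-1, 0,-0.022,0,0,0,0,-1, -0.001,-0.025,0,0,0,0,-1, -0.001,-0.027,0,0,0,0,-1]'
python3 -m jog '[0,0,0,0,0,0,-1, 0.001,0.020,0,0,0,0,-1, 0.001,0.020,0.04,0,0,0,-1, 0.001,0.020,0.086,0,0,0,-1, -0.02,0.065,0.09,0,0,0,-1]'
python3 -m jog '[-0.03,0.04,0,0,0,0,-1, -0.06,0.08,0,0,0,0,-1, -0.09,0.12,0,0,0,0,-1, -0.12,0.16,0,0,0,0,-1, -0.12,0.16,0,0,0,0,-1]'
python3 - <<'E'
from h import *
snap("top","top7");P=[]
for n in("top1","top7"):
    g=cv2.imread(f"pics/{n}.png").max(2)[138:160,292:322]
    m=(g<40).astype(np.uint8);k,l,s,c=cv2.connectedComponentsWithStats(m);i=1+s[1:,4].argmax()
    p=c[i]+[292,138];w=at("top",p,151);P.append(w);print(n,s[i],p.round(2),w.round(1))
print(P[1]-P[0],env.read_state()["position"])
E
```

```text
time: 9.1
position: [634.4, 82.0, 226.7]
eef_rot: [2.729, 1.554, 0.0]
contact_force: [1.4, 1.1, 0.1]
grip_width: 0.2
gripper_force: 0.0
time: 9.6
position: [629.2, 81.1, 132.4]
eef_rot: [-2.726, -1.554, 0.012]
contact_force: [-0.4, -0.2, -0.7]
grip_width: 0.2
gripper_force: 0.0
time: 10.1
position: [632.8, 55.1, 138.0]
eef_rot: [2.728, 1.556, 0.005]
contact_force: [1.5, 3.1, 1.6]
grip_width: 0.6
gripper_force: 1.2
time: 10.6
position: [617.5, 116.9, 232.5]
eef_rot: [2.725, 1.547, 0.014]
contact_force: [1.2, 1.3, -0.1]
grip_width: 0.5
gripper_force: 0.0
time: 11.1
position: [486.8, 283.9, 226.4]
eef_rot: [-2.722, -1.564, 0.004]
contact_force: [0.4, -0.4, 0.3]
grip_width: 0.5
gripper_force: 0.0
top1 [ 10   4  10  17 149] [306.54 149.66] [624.   32.9 151. ]
top7 [  9   3  10  17 143] [305.69 149.17] [625.3  34.3 151. ]
[1.3378253  1.43235188 0.        ] [489.08708311 281.94808943 226.50151845]
```

View pics/top7.png

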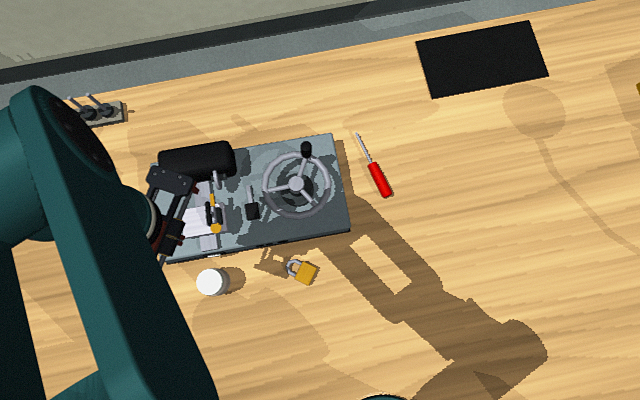

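The handle is now at (305.7,149.2) against (306.5,149.7) at the start, about 2 mm off. The padlock, jar, screwdriver and key are where they were, and the arm is clear.

```bash
python3 -m jog '[0,0,0.03,0,0,0,-1, 0,0,0.03,0,0,0,-1, 0,0,0.03,0,0,0,-1]'; python3 -c "
from plant import env
print(env.finish_job())"
```

```text
time: 11.45
position: [492.7, 279.3, 256.9]
eef_rot: [2.729, 1.555, 0.002]
contact_force: [0.0, -0.2, -0.6]
grip_width: 0.4
gripper_force: 0.0
the job is handed in; nothing more can be done
None
```

I pushed the hand wheel one full turn clockwise and handed the job in. The handle rests about 2 mm from its start, the four loose objects show no movement in the last top picture, and the arm is clear; the hand-in call returned no verdict.

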